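# Wind the label feeder back and feed two clicks

### The arm

A 6-joint arm with a two-finger parallel gripper is mounted at the origin on a cart in front of the work surface, level with it; the furniture and walls round the work are solid. World frame = base frame: x ahead of the robot, y to its left, z up, the work surface at z = 0. Lengths are in m, angles in rad, forces in N, time in s.
With the tool pointing down it reaches from about 0.35 to 0.775 m from the base axis. Payload 5.5 kg.
Tool frame: the origin (TCP) lies midway between the tips of the shut fingers; the grasp point (between the pads) lies 19 mm behind it; z points along the fingers, y is the line along which they close (so a half turn about z gives the same grasp; the last joint's range is limited). The gripper opens to 85 mm and grips with 20 to 120 N. Pads are 22 mm wide; open, the fingers measure 114 mm over their backs; the gripper's body (76 mm by 85 mm) begins 54 mm behind the grasp point. The pads swing forward as they close: fully open they stand 13 mm farther back than shut.
Start: joints at [1.149, 0.313, 0.046, 1.304, 0, 1.431], TCP at [0.16, 0.552, 0.231] pointing down, gripper open.
Joint ranges: [-2.76, 2.76], [-0.86, 1.69], [-1.03, 1.26], [-2.2, 2.34], [-1.47, 1.5], [-3.14, 3.14]. Speed limits (rad/s): [2.57, 2.57, 3.14, 3.14, 3.14, 3.14].

### API

Orientations are given as a 3x3 rotation matrix whose columns are the frame's x, y, z axes.
In Python, from bench import robot gives the robot as it stands.
- The arm moves only by the shell command python3 -m pendant 'ROWS' [OPENING]. ROWS is a JSON object whose one key "plan" holds a list of rows, each a list of 2 entries, a list of its own where there are three numbers: the shift along the tool's x, y, z in units of 30 mm (1.0 is 30 mm), then the turn about the tool's z in units of 10 degrees (1.0 is 10 degrees). A call has 1 to 8 rows; each row shifts and turns the commanded pose from where the row before left it, along the tool's axes as they then stand; what a row does not reach is not made up. A row lasts 1/8 s, in which the tool goes at most 62.5 mm and 10.7 degrees, less where a joint would pass 70% of its speed; a pose out of reach is approached as far as the arm can. A call is refused whole if a number of a shift passes 1 or a number of a turn 1, either way. A call with a gripper value outside its range is refused whole. OPENING is the opening, from 0 (shut) to 1 (fully open), set as the call begins (- or left out, the last holds). The fingers move at their own pace and stop on an object; the grip force is fixed at half the most. Time passes only in rows, so rows that do not move let the fingers close. It gives the time, the measured TCP pose, the force, the opening and the grip force at its end, in the units of the state.
- robot.get_obs(): the state, without advancing time (a new reading comes with each control period).
- robot.grab_frame(name): name is "side" or "top" or "wrist"; returns (picture, depth): 400x640x3 uint8, blue, green, red; 400x640 float32, m along the optical axis (not along the pixel's ray), 0 where there is no reading.
- robot.get_calibration(name): a dict with "K" (3x3 intrinsics, pixels), "T" (4x4, takes a point from camera to world coordinates). Camera axes: x right, y down, z forward; pixel columns grow to the right and rows downward; lengths in m; the calibration is good to about 2 mm. A picture is of the moment at which its call begins: read the wrist's pose just before it. get_calibration takes no time and is no camera call; for the wrist camera it gives the pose at the moment of the call.
- robot.finish_job(): hands the job in; it is judged then, once.
The state is a dict: "time": time; "qpos": joint angles; "qd": joint speeds; "joint_torque": joint torques, N m; "position": TCP position; "orientation": TCP orientation; "force": force on the tool from outside, world axes, zero at the start; "moment": the same for the moment, N m; "opening": opening from 0.0 (shut) to 1.0 (fully open); "grip_force": force on a finger pad.
Only numpy, scipy, OpenCV 4.12 (cv2) and the standard library are available. Lean on these libraries where they do the work, as an engineer would, in place of code of your own. Each camera call takes 0.05 s, during which the arm holds its last target. There are 200 camera calls.

### The job

The shop's label feeder has run on too far: swing its blue cover right open onto its back stop, which frees the pawl, and turn the knob back (counter-clockwise) as far as it goes, so that its red end points at the yellow mark. Lower the cover gently shut, so that the pawl drops into the ratchet, then turn the knob clockwise two clicks, one at a time with a short rest of about half a second at the black mark in between, so that its red end finishes at the green mark. Leave the cover shut, let go of everything, and leave the goods round the feeder where they stand.

Things in the scene. Friction and masses are not known exactly. Their poses are not given: they have to be found in the camera images.
- feeder: label feeder fixed to the table: grey housing, x -130 to +150 and y -150 to +120 mm in its own frame, top at 34 mm. Origin on the table; +x to the back where the cover is hinged, +y left. The wheel and knob stand at the front right, the cover lies over the back half. Marks on the housing 93 mm from the wheel's axis: yellow (home), black 0.393 rad clockwise of it, green 0.393 rad farther
- knob_grip (a point): point on the wheel's upright axis at feeder x -30, y -60 mm, 119 mm above the table, in the middle of the knob's bar: 70 mm long, 18 mm thick, 99 to 131 mm above the table, black with a red stripe on one end, along the line from knob_grip to knob_red_end. Space above 80 mm round it is clear, cover open or shut. Below is a black wheel, radius 78 mm, with 16 steel ratchet teeth
- knob_red_end (a point): middle of the red end of the bar grip, 35 mm from knob_grip at the same height: shows which way the knob points
- feed_wheel (a joint): angle of wheel and knob, rad, growing clockwise from above. 0 = hard stop, red end at yellow. With the cover shut the pawl drops behind a tooth at 0.37 (black mark 0.393), 0.77 (green 0.785) and 1.16 and then blocks turning back; cover open, it turns freely both ways. Friction 0.06 N m, about 0.12 N m over a tooth; stays where left. Starts between 1.0 and 1.4
- cover_handle (a point): middle of the cover's orange round bar handle, 80 mm long, 15 mm thick, parallel to the feeder's y axis, 145 mm from the hinge; 75 mm above the table when shut, only the housing top (34 mm) under it. It lies in the cover's plane, 50 mm in front of the blue plate: it can be pinched from above across the bar at any cover angle and turns between the fingers
- cover_hinge (a point): point on the cover's hinge line (parallel to the feeder's y axis, 72 mm above the table) straight behind cover_handle
- feed_cover (a joint): angle of the cover (0.25 kg), rad. 0 = shut; 1.75 = open on its back stop, where it stays by itself (beyond about 1.6); in between it falls shut when let go. Shut, the steel pawl under it rests in the ratchet, so it reads 0.0 to 0.07 and rocks as teeth pass
- blue_ramekin: loose blue-grey ramekin, 77 mm across, 42 mm high; bystander to the left. Origin: centre of its underside
- cheese: loose pack of cheese with a printed wrapper, 73 x 102 x 37 mm; bystander to the right. Origin: centre of its underside
- red_jar: loose jam jar with a red lid, 72 mm across, 86 mm high; bystander at the back left. Origin: centre of its underside
- spice_jar: loose small spice jar with a green cap, 41 mm across, 102 mm high; bystander at the back right. Origin: centre of its underside

How it is judged:
By the outcome, as a careful person would: the job done as asked, in the order asked, and still so for the second after the job is handed in, with the robot touching nothing.
It also fails if it takes over 69 s, if anything falls off the work surface, if the arm or the gripper's body presses on something with over 40 N, if the wrist force passes 120 N, or if a joint passes its speed limit or range.

## Working session

There is one attempt and no reset: what is moved stays moved. The work goes in short steps, Python scripts to look and compute and a shell command to move; the robot and the scene stay as the last step left them, time stands still between calls to the robot, and variables do not carry over. Pictures are saved under pics/ and viewed, at most 10 in all, crops included, and the job is handed in when it is done.

```bash
ls; mkdir -p pics
python3 - <<'E'
from bench import robot
import cv2,numpy as np
o=robot.get_obs();print(o)
for n in("top","side"):
    p,d=robot.grab_frame(n);c=robot.get_calibration(n);print(n,c)
    cv2.imwrite(f"pics/{n}0.png",p);np.savez(f"{n}0.npz",p=p,d=d,**c)
E
```

```text
pics
{'time': 0.0, 'qpos': array([ 1.14941302e+00,  3.13997917e-01,  4.49965665e-02,  1.30358784e+00,
       -3.21317383e-05,  1.43118366e+00]), 'qd': array([ 1.24452445e-03, -1.47185235e-03, -6.14642276e-04,  4.95574993e-04,
       -1.50295812e-05,  8.52807281e-04]), 'joint_torque': array([-5.16644400e-05, -4.80631149e+01,  2.98533261e+01,  1.96705054e-02,
        2.94745988e-06,  5.69160633e-06]), 'position': array([0.15970245, 0.55185795, 0.23041747]), 'orientation': array([[-9.60564537e-01,  2.78056243e-01, -7.04000023e-04],
       [ 2.78057049e-01,  9.60563146e-01, -1.64916991e-03],
       [ 2.17674487e-04, -1.77988630e-03, -9.99998392e-01]]), 'force': array([ 1.08831081,  0.62915106, -0.22198513]), 'moment': array([-0.02009164,  0.0405941 ,  0.00287914]), 'grip_force': 0.0, 'opening': 1.0048491915930733}
top {'K': array([[411.19045856,   0.        , 313.52291021],
       [  0.        , 411.19045856, 205.13700703],
       [  0.        ,   0.        ,   1.        ]]), 'T': array([[-0.02574263, -0.99532131,  0.09312795,  0.45980849],
       [-0.99940206,  0.02777499,  0.0205932 , -0.00187567],
       [-0.02308347, -0.09254214, -0.99544116,  1.35256507],
       [ 0.        ,  0.        ,  0.        ,  1.        ]])}
side {'K': array([[392.93206966,   0.        , 323.22369584],
       [  0.        , 392.93206966, 196.27700131],
       [  0.        ,   0.        ,   1.        ]]), 'T': array([[-0.99809637,  0.00162462, -0.06165216,  0.63777713],
       [ 0.05584302,  0.44808809, -0.89224359,  0.8627208 ],
       [ 0.02617604, -0.89398793, -0.44732583,  0.5252595 ],
       [ 0.        ,  0.        ,  0.        ,  1.        ]])}
```

View pics/top0.png

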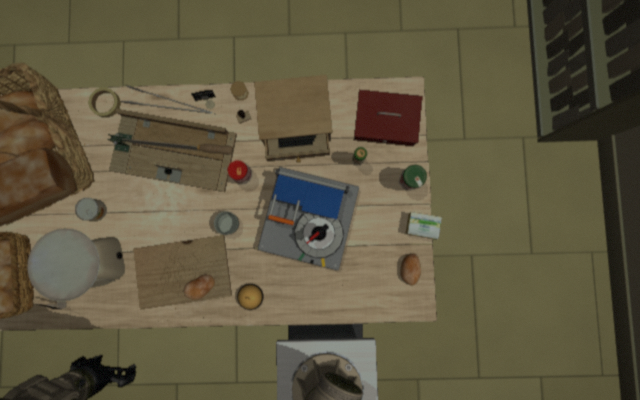

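View pics/side0.png

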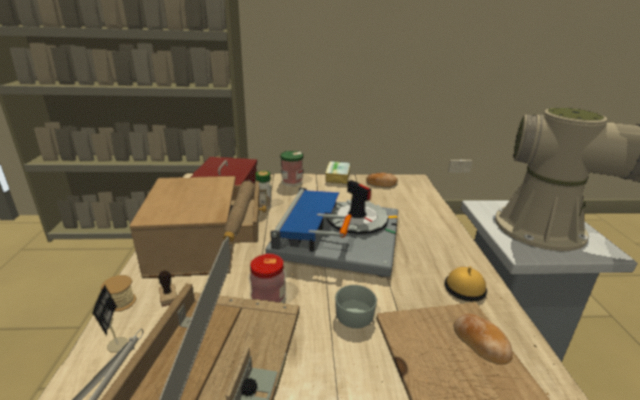

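The top view shows the feeder around (308,220), with its knob at (320,232) and red end at (315,238). The handle is at (281,220), the marks run from about (300,257) to (323,263), and the blue cover is behind. The side view shows the knob at (358,200) and the handle at (346,226).

```bash
cat > h.py <<'E'
import numpy as np,cv2
def load(n):
    z=np.load(n); return z['p'],z['d'],z['K'],z['T']
def plane(uv,z,K,T):
    uv=np.atleast_2d(uv).astype(float); r=np.c_[uv,np.ones(len(uv))]@np.linalg.inv(K).T@T[:3,:3].T
    return T[:3,3]+r*((z-T[2,3])/r[:,2])[:,None]
def cloud(d,K,T):
    v,u=np.indices(d.shape); c=np.dstack([(u-K[0,2])/K[0,0]*d,(v-K[1,2])/K[1,1]*d,d])
    return c@T[:3,:3].T+T[:3,3]
def mask(p,lo,hi,box):
    h=cv2.cvtColor(p,cv2.COLOR_BGR2HSV); m=cv2.inRange(h,np.array(lo),np.array(hi)); k=np.zeros_like(m); x0,y0,x1,y1=box; k[y0:y1,x0:x1]=m[y0:y1,x0:x1]; return k
def pix(m): v,u=np.nonzero(m); return np.c_[u,v]
E
python3 - <<'E'
from h import *
p,d,K,T=load('top0.npz'); W=cloud(d,K,T); box=(240,155,370,275)
def rep(n,m,z):
    q=pix(m); P=plane(q,z,K,T)[:,:2]; w=W[m>0]
    r=cv2.minAreaRect((P*1000).astype(np.float32)); print(n,len(q),q.mean(0).round(1),'xy',P.mean(0).round(4),'rect',np.round(r[0],1),np.round(r[1],1),round(r[2],1),'depthxyz',np.median(w,0).round(4)); return P
rep('orange',mask(p,(6,150,90),(18,255,255),(265,205,310,235)),.08)
rep('red',mask(p,(0,150,60),(5,255,255),(303,222,335,250))|mask(p,(172,150,60),(180,255,255),(303,222,335,250)),.131)
rep('blue',mask(p,(100,120,40),(125,255,255),box),.075)
k=mask(p,(0,0,0),(180,255,45),(300,220,335,250));rep('black',k,.131)
rep('yellow',mask(p,(20,120,90),(34,255,255),(290,250,335,275)),.034)
rep('green',mask(p,(45,80,40),(90,255,255),(290,245,335,270)),.034)
m=np.zeros(d.shape,np.uint8);m[155:275,240:370]=((W[155:275,240:370,2]>.024)&(W[155:275,240:370,2]<.045)); rep('housing',m,.034)
print((W[225:240:2,308:332:3,2]*1000).astype(int))
s=W[227:238,308:332].reshape(-1,3); s=s[(s[:,2]>.115)]; print('bar',len(s),s.mean(0),np.linalg.svd(s[:,:2]-s[:,:2].mean(0))[2][0])
cv2.imwrite('pics/c.png',np.hstack([cv2.resize(p[160:280,245:365],None,fx=5,fy=5,interpolation=cv2.INTER_CUBIC)]))
ps,ds,Ks,Ts=load('side0.npz');Ws=cloud(ds,Ks,Ts)
s=Ws[170:225,335:380].reshape(-1,3); s=s[(s[:,2]>.1)&(s[:,2]<.135)]; print('sidebar',len(s),s.mean(0),s.min(0),s.max(0))
m=mask(ps,(6,150,90),(18,255,255),(335,205,360,245)); w=Ws[m>0];print('side orange',m.sum()//255,np.median(w,0),pix(m).mean(0))
E
```

```text
orange 107 [280.8 219.6] xy [0.5365 0.1273] rect [537.2 127.7] [80.1 13.5] 74.5 depthxyz [0.5351 0.1252 0.0902]
red 35 [314.1 235.5] xy [0.4837 0.0241] rect [483.5  24.2] [ 9.2 31.4] 37.1 depthxyz [0.4824 0.0242 0.1316]
blue 1793 [309.  195.8] xy [0.6091 0.038 ] rect [606.9  44.4] [211.4  92.1] 74.2 depthxyz [0.6097 0.0348 0.0802]
black 135 [319.8 231.8] xy [0.4941 0.0068] rect [491.8   6.5] [38.3 47.7] 9.8 depthxyz [0.4964 0.0062 0.1251]
yellow 30 [322.7 261.8] xy [0.4015 0.0009] rect [400.9   1.5] [ 9.5 25.2] 88.4 depthxyz [4.025e-01 2.000e-04 3.640e-02]
green 15 [301.1 256.3] xy [0.4207 0.0691] rect [421.   68.8] [ 5.3 22.9] 54.7 depthxyz [0.4214 0.0694 0.0364]
housing 3284 [304.1 226. ] xy [0.5173 0.0573] rect [597.8  84.7] [377.3 363.3] 74.2 depthxyz [0.5083 0.088  0.0339]
[[  51   50   53   43   49  128  128   51]
 [  51   47 1352   54   56  130  134   51]
 [  54   52   81  102  134  130  129   49]
 [  50   49  102  130  128  128   46   47]
 [  44   53  128  134  135  104   48   52]
 [  52  130  132  129  128   99   53   47]
 [  52  131  134  128   98   72   46   49]
 [ 128  130  128   78   76   52   48   46]]
bar 106 [0.49270598 0.0091281  0.16477558] [ 0.52592821 -0.85052896]
sidebar 364 [0.49454513 0.01979816 0.11818564] [ 0.46674266 -0.01705724  0.10000006] [0.5197423  0.045124   0.13294787]
side orange 121 [0.5381877  0.13438148 0.09024025] [345.23966942 224.73553719]
```

View pics/c.png

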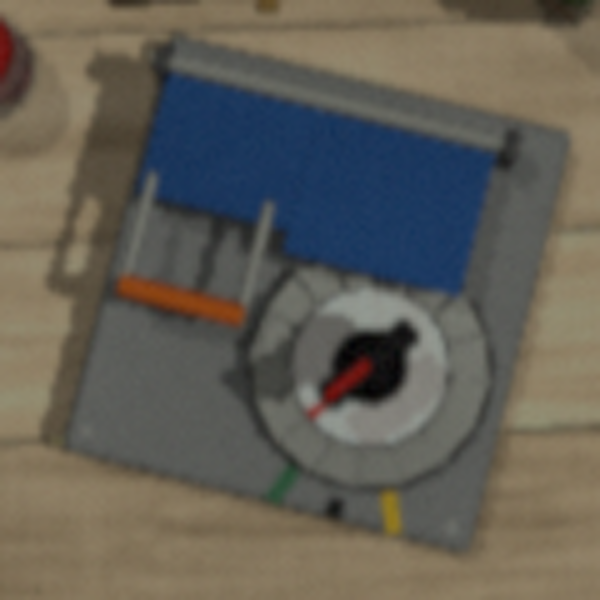

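The crop confirms the knob's red stripe pointing between the handle side and the front, past green. The marks are at crop (283,485), (335,508) and (391,512). They give an axis near (0.494, 0.0115) with a 71 mm chord, as expected, and a feeder yaw of -15.8°. Next I'll check clearance behind the feeder.

Run:
```python
from h import *
p,d,K,T=load('top0.npz'); W=cloud(d,K,T)
# height map over feeder/back
f=W.reshape(-1,3)
for x in np.arange(.60,.95,.03):
    print(round(x,2),[int(1000*np.percentile(s[:,2],90)) if len(s:=f[(abs(f[:,0]-x)<.015)&(abs(f[:,1]-y)<.02)&(f[:,2]<.6)])>2 else -1 for y in np.arange(.28,-.2,-.04)])
ya,gr=np.array([.4015,.0009]),np.array([.4207,.0691]); c=gr-ya; c/=np.linalg.norm(c)
ax=(ya+gr)/2+.0859*np.array([c[1],-c[0]]);print('axis',ax,'yaw',np.degrees(np.arctan2(c[1],c[0]))-90)
ex=np.array([c[1],-c[0]]);h=np.array([.537,.1275]);print('handle feeder', (h-ax)@ex*1000-30,(h-ax)@c*1000-60,'hinge',h+.145*ex)
```

```text
0.6 [3, 2, 2, 84, 83, 85, 84, 84, 84, 77, 35, 2]
0.63 [2, 2, 2, 81, 83, 82, 81, 81, 81, 78, 35, 3]
0.66 [85, 76, 2, 32, 81, 80, 80, 79, 36, 34, 3, 3]
0.69 [89, 89, 3, 4, 80, 76, 35, 3, 2, 3, 2, 3]
0.72 [242, 246, 3, 121, 120, 120, 116, 109, 3, 3, 103, 3]
0.75 [227, 3, 2, 111, 76, 86, 120, 121, 113, 4, 103, 4]
0.78 [33, 3, 105, 132, 131, 130, 128, 126, 115, 3, 9, 69]
0.81 [37, 2, 132, 133, 134, 133, 133, 133, 131, 2, 72, 72]
0.84 [34, 3, 132, 134, 134, 134, 133, 133, 132, 3, 72, 73]
0.87 [17, 53, 131, 134, 133, 133, 133, 133, 132, 3, 72, 73]
0.9 [19, 59, 133, 134, 133, 134, 133, 134, 132, 2, 72, 73]
0.93 [3, 3, 133, 133, 133, 133, 133, 134, 132, 3, 71, 72]
axis [0.49378579 0.01172189] yaw -15.723234239921041
handle feeder -19.77758418535479 63.15657180173716 hinge [0.67657438 0.08820633]
```

```bash
python3 -m pendant '{"plan":[[[-1,-0.63,0],0],[[-1,-0.63,0],0],[[-1,-0.63,0],0],[[-1,-0.63,0],0],[[-1,-0.63,0],0],[[-1,-0.63,0],0],[[-1,-0.63,0],0],[[-1,-0.63,0],0]]}' 1
python3 -m pendant '{"plan":[[[-1,-0.63,0],0],[[-1,-0.63,0],0],[[-1,-0.63,0],0],[[-1,-0.63,0],0],[[-1,-0.63,0],0],[[-1,-0.63,0],0],[[-1,-0.63,0],0],[[-1,-0.63,0],0]]}'
python3 -m pendant '{"plan":[[[0,0,0],1],[[0,0,0],1],[[0,0,0],1],[[0,0,0],1],[[0,0,0],1],[[0,0,0],1],[[0,0,0],1],[[0,0,0],1]]}'
python3 -m pendant '{"plan":[[[0,0,0],1],[[0,0,0],0],[[0,0,0],0]]}'
```

```text
time: 1.1
position: [0.3488, 0.3393, 0.231]
orientation: [[-0.961, 0.278, -0.001], [0.278, 0.961, -0.0], [0.0, -0.0, -1.0]]
force: [0.3, -0.3, 1.0]
opening: 1.003
grip_force: 0.0
time: 2.1
position: [0.5373, 0.1274, 0.2308]
orientation: [[-0.961, 0.278, -0.001], [0.278, 0.961, 0.0], [0.001, -0.0, -1.0]]
force: [-0.3, 1.2, -0.0]
opening: 1.001
grip_force: 0.0
time: 3.1
position: [0.5366, 0.1284, 0.2308]
orientation: [[0.113, 0.994, -0.001], [0.994, -0.113, -0.0], [-0.0, -0.001, -1.0]]
force: [0.0, -0.8, 0.5]
opening: 0.998
grip_force: 0.0
time: 3.48
position: [0.5367, 0.1284, 0.231]
orientation: [[0.275, 0.961, -0.001], [0.961, -0.275, 0.0], [-0.0, -0.0, -1.0]]
force: [-0.1, 0.4, -0.4]
opening: 0.996
grip_force: 0.0
```

```bash
cat > w.py <<'E'
from h import *
from bench import robot
import sys
o=robot.get_obs();c=robot.get_calibration('wrist');p,d=robot.grab_frame('wrist')
cv2.imwrite('pics/'+sys.argv[1],p);np.savez(sys.argv[1]+'.npz',p=p,d=d,**c);K,T=c['K'],c['T'];W=cloud(d,K,T)
print('tcp',o['position'].round(4),o['time'])
for n,m,z in(('orange',mask(p,(6,150,90),(18,255,255),(0,0,640,400)),.09),('red',mask(p,(0,150,60),(5,255,255),(0,0,640,400))|mask(p,(172,150,60),(180,255,255),(0,0,640,400)),.131)):
    k,l,s,ce=cv2.connectedComponentsWithStats(m)
    if k<2: continue
    i=1+s[1:,4].argmax(); m=l==i; q=pix(m);P=plane(q,z,K,T)[:,:2]; r=cv2.minAreaRect((P*1000).astype(np.float32))
    print(n,s[i],'rect',np.round(r[0],1),np.round(r[1],1),round(r[2],1),'cloud',np.median(W[m],0).round(4))
E
python3 w.py w1.png
```

```text
tcp [0.5367 0.1284 0.231 ] 3.475
orange [311 149  14  77 993] rect [535.8 126.4] [78.4 13.4] 73.6 cloud [0.536  0.1292 0.0908]
red [ 415    0   71   34 1534] rect [667.9 234.7] [21.7 51.4] 74.0 cloud [0.6874 0.244  0.086 ]
```

View pics/w1.png

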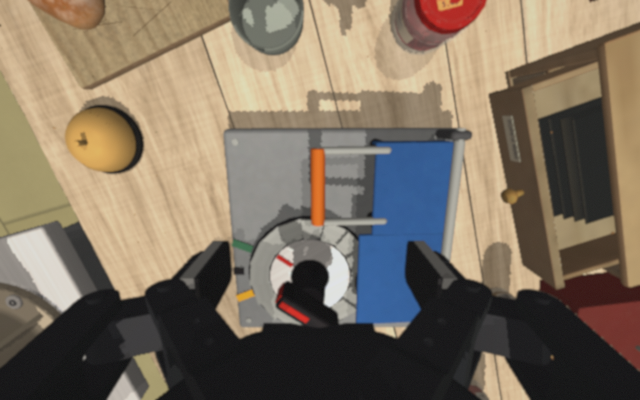

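The wrist view shows the orange handle at (318,187), midway between the fingers, with the plate edge at about 375. I'll half-shut the fingers so they clear the plate on the way down.

```bash
python3 -m pendant '{"plan":[[[0,0,0.9],0],[[0,0,0.9],0],[[0,0,0.9],0],[[0,0,0.9],0],[[0,0,0.9],0],[[0,0,0.7],0],[[0,0,0.37],0],[[0,0,0],0]]}' 0.5
python3 -m pendant '{"plan":[[[0,0,0],0],[[0,0,0],0],[[0,0,0],0],[[0,0,0],0],[[0,0,0],0]]}' 0.05
python3 w.py w2.png
```

```text
time: 4.53
position: [0.5364, 0.1284, 0.0637]
orientation: [[0.277, 0.961, -0.001], [0.961, -0.277, -0.0], [-0.0, -0.001, -1.0]]
force: [-0.1, 0.0, -0.1]
opening: 0.502
grip_force: 0.0
time: 5.15
position: [0.5365, 0.1289, 0.0648]
orientation: [[0.278, 0.961, -0.0], [0.961, -0.278, 0.001], [0.001, -0.0, -1.0]]
force: [-4.8, 2.6, 5.8]
opening: 0.152
grip_force: 58.7
tcp [0.5365 0.1289 0.0648] 5.15
orange [ 301  184   33  145 4223] rect [537.4 132.6] [70.3 14. ] 74.0 cloud [0.5379 0.1359 0.0902]
```

Run:
```python
import numpy as np
for a,b in((.076,1.77),):
    t=np.linspace(a,b,17);y=np.round(-4.833*np.cos(t),2);z=np.round(-4.833*np.sin(t),2)
    print([[round(u,2),round(v,2)] for u,v in zip(np.diff(y),np.diff(z))])
```

```text
[[np.float64(0.07), np.float64(-0.5)], [np.float64(0.12), np.float64(-0.5)], [np.float64(0.17), np.float64(-0.48)], [np.float64(0.22), np.float64(-0.46)], [np.float64(0.27), np.float64(-0.44)], [np.float64(0.31), np.float64(-0.4)], [np.float64(0.35), np.float64(-0.37)], [np.float64(0.39), np.float64(-0.33)], [np.float64(0.43), np.float64(-0.29)], [np.float64(0.45), np.float64(-0.24)], [np.float64(0.47), np.float64(-0.19)], [np.float64(0.5), np.float64(-0.14)], [np.float64(0.5), np.float64(-0.09)], [np.float64(0.51), np.float64(-0.03)], [np.float64(0.51), np.float64(0.02)], [np.float64(0.51), np.float64(0.07)]]
```

```bash
python3 -m pendant '{"plan":[[[0,0.07,-0.5],0],[[0,0.12,-0.5],0],[[0,0.17,-0.48],0],[[0,0.22,-0.46],0]]}'
python3 -m pendant '{"plan":[[[0,0.27,-0.44],0],[[0,0.31,-0.4],0],[[0,0.35,-0.37],0],[[0,0.39,-0.33],0]]}'
```

```text
time: 5.7
position: [0.5519, 0.1244, 0.1231]
orientation: [[0.277, 0.961, -0.004], [0.961, -0.277, 0.002], [0.001, -0.004, -1.0]]
force: [-5.9, 7.3, 2.1]
opening: 0.151
grip_force: 58.6
time: 6.2
position: [0.5875, 0.1144, 0.1709]
orientation: [[0.276, 0.961, -0.007], [0.961, -0.276, 0.004], [0.002, -0.008, -1.0]]
force: [-18.8, 8.9, 18.4]
opening: 0.157
grip_force: 58.7
```

Run:
```python
import numpy as np
t=np.array([.9,1.,1.11,1.22,1.33,1.44,1.55,1.66,1.77]);P=np.c_[144.9-145*np.cos(t),-6.2+145*np.sin(t)]
P=np.vstack([[57,104.4],P])/30;print(np.round(np.diff(P,axis=0)*[1,-1],2).tolist())
```

```text
[[-0.07, -0.1], [0.39, -0.28], [0.46, -0.26], [0.49, -0.21], [0.51, -0.15], [0.52, -0.1], [0.53, -0.04], [0.53, 0.02], [0.53, 0.08]]
```

```bash
python3 -m pendant '{"plan":[[[0,-0.07,-0.1],0],[[0,0.39,-0.28],0],[[0,0.46,-0.26],0],[[0,0.49,-0.21],0]]}'
python3 -m pendant '{"plan":[[[0,0.51,-0.15],0],[[0,0.52,-0.1],0],[[0,0.53,-0.04],0]]}'
```

```text
time: 6.7
position: [0.6277, 0.103, 0.1972]
orientation: [[0.277, 0.961, 0.001], [0.961, -0.277, 0.002], [0.002, -0.0, -1.0]]
force: [-6.5, 4.0, 11.3]
opening: 0.151
grip_force: 58.3
time: 7.08
position: [0.6743, 0.0898, 0.2059]
orientation: [[0.277, 0.961, 0.004], [0.961, -0.277, 0.002], [0.003, 0.003, -1.0]]
force: [-3.9, 7.3, 11.0]
opening: 0.148
grip_force: 61.3
```

```bash
python3 -m pendant '{"plan":[[[0,0.53,-0.02],0],[[0,0.5,0.05],0],[[0,0,0],0],[[0,0,0],0]]}'
```

```text
time: 7.58
position: [0.7033, 0.0815, 0.2049]
orientation: [[0.277, 0.961, 0.003], [0.961, -0.277, 0.002], [0.003, 0.002, -1.0]]
force: [-3.6, 5.7, 7.4]
opening: 0.151
grip_force: 58.9
```

```bash
python3 w.py w3.png
python3 - <<'E'
from bench import robot
import cv2,numpy as np
p,d=robot.grab_frame("side");c=robot.get_calibration("side");np.savez("side1.npz",p=p,d=d,**c);cv2.imwrite("pics/side1.png",cv2.resize(p[100:300,200:440],None,fx=3,fy=3))
E
```

```text
tcp [0.7033 0.0815 0.2049] 7.575
orange [ 303  180   31  149 4041] rect [685.   17.3] [157.6  28.4] 74.0 cloud [0.7039 0.086  0.2205]
red [ 215    0   69   26 1274] rect [697.  221.9] [14.6 44.5] 73.9 cloud [0.6924 0.2395 0.0859]
```

View pics/side1.png

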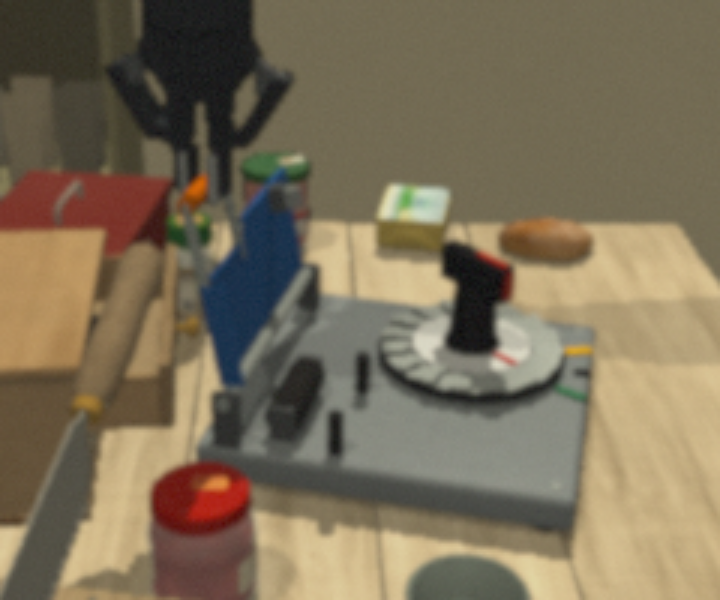

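The side view shows the cover standing open past vertical, with the fingers at its handle at (195,190). I'll nudge it further to confirm it's on the stop.

```bash
python3 -m pendant '{"plan":[[[0,0.12,0.01],0],[[0,0.12,0.02],0],[[0,0,0],0]]}'
```

```text
time: 8.05
position: [0.7038, 0.0814, 0.2047]
orientation: [[0.276, 0.961, -0.009], [0.961, -0.276, 0.004], [0.002, -0.009, -1.0]]
force: [-23.6, 9.2, 17.0]
opening: 0.148
grip_force: 60.3
```

```bash
python3 -m pendant '{"plan":[[[0,-0.24,0],0],[[0,0,0],0],[[0,0,0],0],[[0,0,0],0]]}' 0.5
python3 -m pendant '{"plan":[[[0,0,-0.7],0],[[0,0,-0.7],0],[[0,-0.8,-0.5],0],[[-0.5,-0.8,0],0],[[-0.9,-0.9,0],0],[[-0.9,-0.9,0],0],[[-0.9,-0.9,0],0],[[-0.9,-0.9,0],0]]}'
python3 -m pendant '{"plan":[[[-0.03,-0.89,0],0],[[0,0,0],-1],[[0,0,0],-1],[[0,0,0],-1],[[0,0,0],-1],[[0,0,0],-1],[[0,0,0],0],[[0,0,0],0]]}' 1
python3 w.py w4.png
```

```text
time: 8.55
position: [0.7034, 0.0797, 0.2008]
orientation: [[0.279, 0.96, 0.0], [0.96, -0.279, -0.0], [-0.0, 0.0, -1.0]]
force: [-0.2, -0.8, 0.1]
opening: 0.494
grip_force: 0.0
time: 9.55
position: [0.5181, 0.0047, 0.258]
orientation: [[0.278, 0.96, 0.0], [0.96, -0.278, -0.0], [-0.0, 0.001, -1.0]]
force: [0.2, 0.1, -0.1]
opening: 0.5
grip_force: 0.0
time: 10.55
position: [0.4931, 0.012, 0.258]
orientation: [[-0.555, 0.832, 0.0], [0.832, 0.555, -0.0], [-0.0, 0.0, -1.0]]
force: [-0.4, 0.2, -0.2]
opening: 1.001
grip_force: 0.0
tcp [0.4931 0.012  0.258 ] 10.55
orange [ 572  267   68   58 1596] rect [870.1  89.2] [88.6 34.5] 73.9 cloud [0.6979 0.0783 0.2194]
red [ 581   57   59   63 2734] rect [656.4 227.5] [49.3 51.7] 49.7 cloud [0.6896 0.2575 0.086 ]
```

View pics/w4.png

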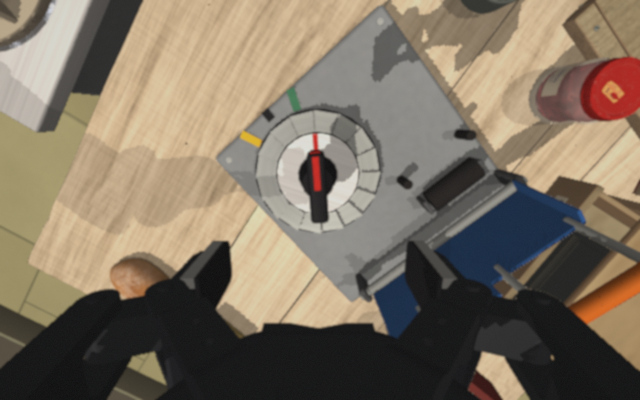

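The wrist view shows the cover still open and the bar upright in the image, from its red tip at (317,152) to its rear end at (319,220). It's centred near x=318, so the fingers are already square to it to within a few degrees.

```bash
cat > k.py <<'E'
from h import *
import sys
p,d,K,T=load(sys.argv[1]+'.npz');W=cloud(d,K,T);x0,y0,x1,y1=map(int,sys.argv[2:6])
b=(W[...,2]>.112)&(W[...,2]<.145);k=np.zeros_like(b);k[y0:y1,x0:x1]=b[y0:y1,x0:x1]
P=W[k][:,:2];r=cv2.minAreaRect((P*1000).astype(np.float32));v=np.linalg.svd(P-P.mean(0),full_matrices=False)[2][0]
m=mask(p,(0,150,60),(5,255,255),(x0,y0,x1,y1))|mask(p,(172,150,60),(180,255,255),(x0,y0,x1,y1));R=plane(pix((m>0)&k),.131,K,T)[:,:2]
v=v*np.sign(v@(R.mean(0)-[.4938,.0117]));a=np.degrees(np.arctan2(v[1],v[0]))
l=cv2.fitLine((R*1000).astype(np.float32),cv2.DIST_L2,0,.01,.01).ravel();ra=np.degrees(np.arctan2(l[1],l[0]))%180
print('bar',len(P),P.mean(0).round(4),np.round(r[0],1),np.round(r[1],1),'angle',round(a,1),'stripe',round(ra,1),'q',round(np.radians(186.7-a%360),3),round(np.radians(186.7-ra),3))
for n,lo,hi in(('yellow',(20,120,90),(34,255,255)),('green',(45,60,40),(90,255,255))):
    m=mask(p,lo,hi,(150,40,500,300));c,l2,s,ce=cv2.connectedComponentsWithStats(m)
    if c>1:
        i=1+s[1:,4].argmax();q=plane(ce[i],.034,K,T)[0];print(n,s[i,4],q.round(4),'dir',np.degrees(np.arctan2(q[1]-.0117,q[0]-.4938)).round(1)%360,'r',np.hypot(q[0]-.4938,q[1]-.0117).round(4))
E
python3 k.py w4.png 290 140 350 240
```

```text
bar 1322 [0.4904 0.013 ] [491.6  11.3] [18.  70.8] angle 127.6 stripe 127.6 q 1.032 1.032
yellow 180 [3.998e-01 3.000e-04 3.400e-02] dir 186.9 r 0.0947
green 164 [0.4192 0.0689 0.034 ] dir 142.5 r 0.094
```

```bash
python3 -m pendant '{"plan":[[[0,0,0.8],-0.39],[[0,0,0.8],0],[[0,0,0.8],0],[[0,0,0.8],0],[[0,0,0.8],0],[[0,0,0.7],0],[[0,0,0.57],0],[[0,0,0],0]]}' 0.7
python3 -m pendant '{"plan":[[[0,0,0],0],[[0,0,0],0],[[0,0,0],0],[[0,0,0],0],[[0,0,0],0],[[0,0,0],0]]}' 0.1
python3 -m pendant '{"plan":[[[0,0,0],-0.7],[[0,0,0],-0.7],[[0,0,0],-0.7],[[0,0,0],-0.7]]}'; python3 -c "
from bench import robot;print(robot.get_obs()['moment'])"
```

```text
time: 11.6
position: [0.4918, 0.0123, 0.0987]
orientation: [[-0.611, 0.791, -0.003], [0.791, 0.611, 0.0], [0.002, -0.002, -1.0]]
force: [0.1, 0.1, -0.4]
opening: 0.702
grip_force: 0.0
time: 12.35
position: [0.493, 0.0113, 0.1014]
orientation: [[-0.612, 0.791, 0.001], [0.791, 0.612, -0.002], [-0.002, -0.0, -1.0]]
force: [-3.5, -2.9, 7.4]
opening: 0.199
grip_force: 61.2
time: 12.85
position: [0.4932, 0.0116, 0.1014]
orientation: [[-0.913, 0.408, 0.001], [0.408, 0.913, -0.001], [-0.002, -0.0, -1.0]]
force: [-2.8, -2.3, 6.4]
opening: 0.2
grip_force: 61.0
[-0.16861215  0.54703754 -0.06510973]
```

```bash
python3 -m pendant '{"plan":[[[0,0,0],-0.7],[[0,0,0],-0.7],[[0,0,0],-0.7],[[0,0,0],-0.6]]}'; python3 -c "
from bench import robot;print(robot.get_obs()['moment'])"; python3 -m pendant '{"plan":[[[0,0,0],-0.15],[[0,0,0],-0.15],[[0,0,0],0]]}'; python3 -c "
from bench import robot;print(robot.get_obs()['moment'])"
```

```text
time: 13.35
position: [0.4933, 0.012, 0.1013]
orientation: [[-0.999, -0.051, 0.002], [-0.051, 0.999, -0.0], [-0.002, -0.0, -1.0]]
force: [-2.2, -0.3, 6.3]
opening: 0.2
grip_force: 61.0
[ 0.08908962  0.43886595 -0.0722389 ]
time: 13.72
position: [0.4933, 0.012, 0.1014]
orientation: [[-0.995, -0.1, 0.002], [-0.1, 0.995, -0.0], [-0.002, -0.0, -1.0]]
force: [-2.5, -1.5, 6.1]
opening: 0.205
grip_force: 61.0
[0.04229536 0.48698567 0.05489914]
```

```bash
python3 -m pendant '{"plan":[[[0,0,0],-0.15],[[0,0,0],-0.15]]}'; python3 -c "
from bench import robot;print(robot.get_obs()['moment'])"; python3 -m pendant '{"plan":[[[0,0,0],-0.15],[[0,0,0],-0.15],[[0,0,0],0]]}'; python3 -c "
from bench import robot;print(robot.get_obs()['moment'])"; python3 w.py w5.png
```

```text
time: 13.98
position: [0.4933, 0.012, 0.1014]
orientation: [[-0.989, -0.149, 0.002], [-0.149, 0.989, 0.0], [-0.002, -0.0, -1.0]]
force: [-2.0, 0.1, 6.9]
opening: 0.201
grip_force: 68.6
[ 0.25301862  0.60219545 -1.77286581]
time: 14.35
position: [0.4938, 0.0121, 0.1015]
orientation: [[-0.98, -0.199, 0.003], [-0.199, 0.98, 0.001], [-0.003, -0.0, -1.0]]
force: [-1.7, 2.0, 6.4]
opening: 0.2
grip_force: 97.1
[ 0.27029822  0.26714    -2.09492002]
tcp [0.4938 0.0121 0.1015] 14.35
orange [329  95   1   1   1] rect [416.8   1.5] [0. 0.] 0.0 cloud [0.4125 0.0026 0.0357]
red [ 312  201   21   74 1186] rect [476.6   9.5] [33.3  6.9] 7.0 cloud [0.4752 0.0093 0.132 ]
```

View pics/w5.png

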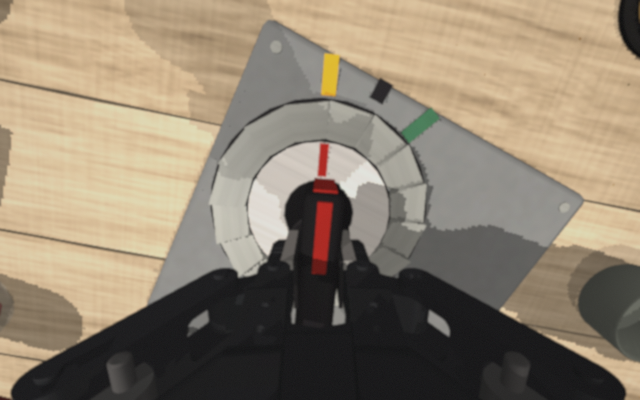

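The wrist view shows the stripe, from (323,145) to (320,270), pointing at the yellow mark at (331,75), and the moment of -2 N m confirms the stop. I'll relax, let go, and go back to the handle.

```bash
python3 -m pendant '{"plan":[[[0,0,0],0.2],[[0,0,0],0.2],[[0,0,0],0]]}'; python3 -c "
from bench import robot;print(robot.get_obs()['moment'])"; python3 -m pendant '{"plan":[[[0,0,0],0],[[0,0,0],0],[[0,0,0],0],[[0,0,0],0]]}' 0.6
python3 -m pendant '{"plan":[[[0,0,-0.6],0],[[0,0,-1],0],[[0,0,-1],0],[[0,0,-1],0],[[0,0,-1],0],[[0,0,-0.7],-1],[[0,0,0],-1],[[0,0,0],-1]]}' 
python3 -m pendant '{"plan":[[[0,0,0],-1],[[0,0,0],-1],[[0,0,0],-1],[[0,0,0],-0.67],[[0,0,0],0],[[0,0,0],0]]}' 0.5
python3 w.py w6.png; python3 k.py w6.png 200 40 450 260
```

```text
time: 14.78
position: [0.4935, 0.012, 0.1013]
orientation: [[-0.991, -0.134, 0.002], [-0.134, 0.991, -0.0], [-0.002, -0.0, -1.0]]
force: [-0.9, 0.2, 7.1]
opening: 0.199
grip_force: 61.7
[ 0.07833134  0.46753301 -0.26856847]
time: 15.28
position: [0.4929, 0.0122, 0.0998]
orientation: [[-0.991, -0.135, -0.0], [-0.135, 0.991, 0.0], [0.0, 0.0, -1.0]]
force: [-0.0, -0.2, 0.3]
opening: 0.599
grip_force: 0.0
time: 16.27
position: [0.4931, 0.0121, 0.2592]
orientation: [[-0.787, -0.617, 0.001], [-0.617, 0.787, -0.0], [-0.001, -0.0, -1.0]]
force: [0.4, 0.6, -0.3]
opening: 0.6
grip_force: 0.0
time: 17.02
position: [0.4929, 0.0122, 0.2588]
orientation: [[-0.27, -0.963, -0.0], [-0.963, 0.27, 0.0], [-0.0, 0.0, -1.0]]
force: [-0.1, -0.2, 0.5]
opening: 0.501
grip_force: 0.0
tcp [0.4929 0.0122 0.2588] 17.025
orange [ 64 319  25  24 345] rect [842.  110.7] [46.  22.1] 21.1 cloud [0.689  0.0445 0.2197]
red [317 174  35  20 285] rect [476.2   9.6] [33.8  7.8] 6.6 cloud [0.4761 0.0093 0.1317]
bar 1471 [0.4918 0.0095] [492.2  11.3] [70.9 18.3] angle -173.3 stripe 6.6 q -0.0 3.144
yellow 174 [0.3996 0.0005 0.034 ] dir 186.8 r 0.0949
green 120 [0.4193 0.0691 0.034 ] dir 142.4 r 0.0941
```

```bash
python3 -m pendant '{"plan":[[[-0.6,-0.87,0],0],[[-0.6,-0.87,0],0],[[-0.6,-0.87,0],0],[[-0.6,-0.87,0],0],[[-0.6,-0.87,0],0],[[-0.58,-0.88,0],0],[[-0.5,-0.88,0],0],[[0,0,0],0]]}'
python3 w.py w7.png
```

```text
time: 18.08
position: [0.7035, 0.0813, 0.2568]
orientation: [[-0.268, -0.963, -0.002], [-0.963, 0.268, 0.0], [0.0, 0.002, -1.0]]
force: [-1.0, 0.6, 0.4]
opening: 0.5
grip_force: 0.0
tcp [0.7035 0.0813 0.2568] 18.075
orange [ 307  159   23  116 2367] rect [714.5 123. ] [136.8  24.3] 74.5 cloud [0.7014 0.0757 0.2205]
red [  62    0  118   40 2048] rect [ 819.4 -101.9] [28.5 94.1] 74.4 cloud [ 0.8467 -0.131   0.0697]
```

```bash
python3 -m pendant '{"plan":[[[0,0,0.7],0],[[0,0,0.7],0],[[0,0,0.65],0],[[0,0,0],0]]}' 0.5
python3 -m pendant '{"plan":[[[0,0,0],0],[[0,0,0],0],[[0,0,0],0],[[0,0,0],0],[[0,0,0],0]]}' 0.05
python3 - <<'E'
import numpy as np
t=np.r_[np.linspace(1.77,.2,17),.15,.1,.06,.04]
P=np.c_[4.833*np.cos(t),-4.833*np.sin(t)];print(np.diff(P.round(2),axis=0).round(2).tolist())
E
```

```text
time: 18.62
position: [0.7003, 0.0806, 0.1962]
orientation: [[-0.269, -0.963, -0.004], [-0.963, 0.269, -0.0], [0.001, 0.003, -1.0]]
force: [0.0, 0.3, 0.2]
opening: 0.499
grip_force: 0.0
time: 19.25
position: [0.703, 0.0808, 0.1992]
orientation: [[-0.268, -0.963, 0.003], [-0.963, 0.268, -0.0], [-0.001, -0.003, -1.0]]
force: [-1.0, -0.6, 6.7]
opening: 0.15
grip_force: 58.6
[[0.47, -0.07], [0.48, -0.02], [0.47, 0.02], [0.47, 0.07], [0.46, 0.11], [0.45, 0.16], [0.42, 0.2], [0.41, 0.24], [0.38, 0.28], [0.36, 0.32], [0.32, 0.35], [0.28, 0.38], [0.24, 0.41], [0.21, 0.42], [0.16, 0.45], [0.12, 0.46], [0.04, 0.24], [0.03, 0.24], [0.01, 0.19], [0.01, 0.1]]
```

```bash
python3 -m pendant '{"plan":[[[0,0.47,-0.07],0],[[0,0.48,-0.02],0],[[0,0.47,0.02],0],[[0,0.47,0.07],0],[[0,0.46,0.11],0]]}'
python3 -m pendant '{"plan":[[[0,0.45,0.16],0],[[0,0.42,0.2],0],[[0,0.41,0.24],0]]}'
```

```text
time: 19.88
position: [0.6365, 0.0996, 0.197]
orientation: [[-0.268, -0.963, 0.007], [-0.963, 0.268, -0.001], [-0.001, -0.007, -1.0]]
force: [2.4, -0.7, 7.4]
opening: 0.147
grip_force: 61.1
time: 20.25
position: [0.5987, 0.1102, 0.1778]
orientation: [[-0.268, -0.963, 0.005], [-0.963, 0.268, 0.0], [-0.001, -0.005, -1.0]]
force: [2.3, -0.4, 2.8]
opening: 0.151
grip_force: 62.7
```

Forces are small, so I'll carry on down.

```bash
python3 -m pendant '{"plan":[[[0,0.38,0.28],0],[[0,0.36,0.32],0],[[0,0.32,0.35],0],[[0,0.28,0.38],0],[[0,0.24,0.41],0]]}'
python3 -m pendant '{"plan":[[[0,0.21,0.42],0],[[0,0.16,0.45],0],[[0,0.12,0.4],0]]}'
```

```text
time: 20.88
position: [0.5537, 0.1229, 0.1244]
orientation: [[-0.268, -0.963, 0.005], [-0.963, 0.268, 0.0], [-0.001, -0.004, -1.0]]
force: [4.9, -0.7, -0.6]
opening: 0.149
grip_force: 67.9
time: 21.25
position: [0.5386, 0.1271, 0.0854]
orientation: [[-0.268, -0.963, 0.003], [-0.963, 0.268, 0.001], [-0.001, -0.002, -1.0]]
force: [6.2, 0.7, 1.0]
opening: 0.144
grip_force: 64.2
```

```bash
python3 -m pendant '{"plan":[[[0,0.03,0.17],0],[[0,0.03,0.17],0],[[0,0.02,0.15],0],[[0,0,0],0]]}'
python3 -m pendant '{"plan":[[[0,0.01,0.12],0],[[0,0.01,0.12],0],[[0,0,0],0]]}'
```

```text
time: 21.75
position: [0.5364, 0.1277, 0.0708]
orientation: [[-0.268, -0.963, 0.002], [-0.963, 0.268, 0.001], [-0.001, -0.002, -1.0]]
force: [6.5, 1.6, -0.4]
opening: 0.147
grip_force: 63.1
time: 22.12
position: [0.5357, 0.1279, 0.0637]
orientation: [[-0.268, -0.963, 0.002], [-0.963, 0.268, 0.001], [-0.001, -0.002, -1.0]]
force: [6.5, 1.9, -1.4]
opening: 0.152
grip_force: 61.8
```

```bash
python3 -m pendant '{"plan":[[[0,0,0.08],0],[[0,0,0],0]]}'
python3 -m pendant '{"plan":[[[0,0,0.08],0],[[0,0,0],0]]}'
```

```text
time: 22.38
position: [0.5357, 0.128, 0.0625]
orientation: [[-0.268, -0.963, 0.002], [-0.963, 0.268, 0.001], [-0.002, -0.002, -1.0]]
force: [4.6, 1.7, 8.7]
opening: 0.151
grip_force: 62.8
time: 22.62
position: [0.5358, 0.1281, 0.0616]
orientation: [[-0.268, -0.963, 0.003], [-0.963, 0.268, 0.001], [-0.002, -0.003, -1.0]]
force: [0.3, 0.6, 19.5]
opening: 0.151
grip_force: 64.0
```

```bash
python3 -m pendant '{"plan":[[[0,0,-0.08],0],[[0,0,0],0],[[0,0,0],0],[[0,0,0],0]]}' 0.5
python3 -m pendant '{"plan":[[[0,0,-0.6],0],[[0,0,-1],0],[[0,0,-1],0],[[0,0,-1],0],[[0.7,0.05,-1],0],[[0.9,0.07,-0.7],0],[[0.9,0.07,0],0],[[0.9,0.07,0],0]]}' 
python3 -m pendant '{"plan":[[[0.71,0.06,0],0],[[0,0,0],1],[[0,0,0],1],[[0,0,0],1],[[0,0,0],1],[[0,0,0],1],[[0,0,0],1],[[0,0,0],0.76]]}' 0.7
python3 -m pendant '{"plan":[[[0,0,0],0],[[0,0,0],0]]}'
python3 w.py w8.png; python3 k.py w8.png 200 40 450 260
```

```text
time: 23.12
position: [0.5339, 0.1275, 0.0607]
orientation: [[-0.268, -0.963, -0.002], [-0.963, 0.268, -0.0], [0.001, 0.002, -1.0]]
force: [0.0, -0.5, -0.0]
opening: 0.498
grip_force: 0.0
time: 24.12
position: [0.4995, 0.0307, 0.2206]
orientation: [[-0.268, -0.963, 0.0], [-0.963, 0.268, 0.0], [-0.0, -0.0, -1.0]]
force: [-0.1, -0.2, -0.1]
opening: 0.498
grip_force: 0.0
time: 25.12
position: [0.4921, 0.0114, 0.2201]
orientation: [[-0.993, -0.115, -0.001], [-0.115, 0.993, 0.0], [0.001, 0.0, -1.0]]
force: [-0.5, 1.6, 1.1]
opening: 0.701
grip_force: 0.0
time: 25.38
position: [0.4923, 0.0114, 0.2203]
orientation: [[-0.993, -0.121, -0.0], [-0.121, 0.993, 0.0], [0.0, 0.0, -1.0]]
force: [-0.2, 0.0, -0.1]
opening: 0.702
grip_force: 0.0
tcp [0.4923 0.0114 0.2203] 25.375
orange [388 222  70  37 864] rect [531.6 123.4] [78.1 13. ] 73.9 cloud [0.5332 0.125  0.085 ]
red [314 162  10  41 389] rect [476.4   9.3] [33.4  7.5] 6.9 cloud [0.4758 0.0093 0.1317]
bar 1730 [0.4893 0.0106] [491.2  11. ] [69.7 17.8] angle -173.5 stripe 6.3 q 0.003 3.148
yellow 197 [0.3991 0.0012 0.034 ] dir 186.3 r 0.0953
green 206 [0.4193 0.0691 0.034 ] dir 142.4 r 0.094
```

View pics/w8.png

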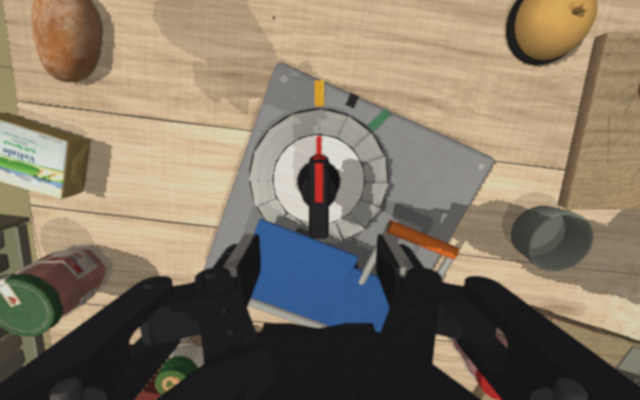

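The wrist view shows the cover down (orange bar at (423,240), top at 85 mm) and the knob stripe at (319,165) pointing at yellow. I'll grip and do the first click.

```bash
python3 -m pendant '{"plan":[[[-0.03,0.01,0.7],0],[[0,0,0.7],0],[[0,0,0.7],0],[[0,0,0.7],0],[[0,0,0.7],0],[[0,0,0.5],0],[[0,0,0],0],[[0,0,0],0]]}' 0.6
python3 -m pendant '{"plan":[[[0,0,0],0],[[0,0,0],0],[[0,0,0],0],[[0,0,0],0],[[0,0,0],0],[[0,0,0],0]]}' 0.1
python3 -m pendant '{"plan":[[[0,0,0],0.28],[[0,0,0],0.28],[[0,0,0],0.28],[[0,0,0],0.28],[[0,0,0],0.28],[[0,0,0],0.28],[[0,0,0],0.28],[[0,0,0],0.31]]}'
python3 -m pendant '{"plan":[[[0,0,0],0],[[0,0,0],0],[[0,0,0],0]]}'; python3 w.py w9.png
python3 - <<'E'
from bench import robot
import cv2,numpy as np
from h import *
o=robot.get_obs();R=o['orientation'];print(o['moment'],'q',np.radians(96.7)-np.arctan2(R[1,1],R[0,1]))
E
```

```text
time: 26.42
position: [0.4938, 0.0117, 0.1011]
orientation: [[-0.993, -0.12, 0.001], [-0.12, 0.993, -0.0], [-0.001, -0.0, -1.0]]
force: [-0.8, -0.2, -0.3]
opening: 0.603
grip_force: 0.0
time: 27.18
position: [0.4938, 0.012, 0.1014]
orientation: [[-0.993, -0.12, 0.002], [-0.12, 0.993, 0.001], [-0.002, 0.0, -1.0]]
force: [-2.1, 2.4, 5.1]
opening: 0.203
grip_force: 60.6
time: 28.18
position: [0.4937, 0.0116, 0.1014]
orientation: [[-0.962, 0.274, 0.001], [0.274, 0.962, -0.001], [-0.002, -0.0, -1.0]]
force: [-1.6, -0.6, 6.0]
opening: 0.2
grip_force: 60.6
time: 28.55
position: [0.4937, 0.0115, 0.1014]
orientation: [[-0.962, 0.273, 0.001], [0.273, 0.962, -0.001], [-0.001, -0.0, -1.0]]
force: [-1.6, 0.2, 5.6]
opening: 0.2
grip_force: 60.6
tcp [0.4937 0.0115 0.1014] 28.55
orange [ 453  233  137   23 2934] rect [529.1 122.1] [79.6 13.7] 74.1 cloud [0.5324 0.1257 0.0849]
red [ 310  201   17   74 1184] rect [477.   15.7] [ 6.7 33. ] 73.7 cloud [0.4753 0.016  0.1319]
[-0.03925113  0.32068507 -0.05406288] q 0.3936568094449062
```

```bash
python3 -m pendant '{"plan":[[[0,0,0],0]]}'
python3 -m pendant '{"plan":[[[0,0,0],0.28],[[0,0,0],0.28],[[0,0,0],0.28],[[0,0,0],0.28],[[0,0,0],0.28],[[0,0,0],0.28],[[0,0,0],0.28],[[0,0,0],0.31]]}'
python3 -m pendant '{"plan":[[[0,0,0],0],[[0,0,0],0],[[0,0,0],0]]}'; python3 w.py w10.png
python3 - <<'E'
from bench import robot
import numpy as np
o=robot.get_obs();R=o['orientation'];print(o['moment'],'q',np.radians(96.7)-np.arctan2(R[1,1],R[0,1]))
E
```

```text
time: 28.72
position: [0.4937, 0.0115, 0.1013]
orientation: [[-0.962, 0.273, 0.001], [0.273, 0.962, -0.001], [-0.001, -0.0, -1.0]]
force: [-0.3, 0.1, 6.0]
opening: 0.197
grip_force: 60.6
time: 29.72
position: [0.4935, 0.0111, 0.1014]
orientation: [[-0.781, 0.624, 0.001], [0.624, 0.781, -0.002], [-0.002, -0.001, -1.0]]
force: [-1.7, -1.8, 6.2]
opening: 0.204
grip_force: 60.7
time: 30.1
position: [0.4935, 0.0111, 0.1014]
orientation: [[-0.782, 0.624, 0.001], [0.624, 0.782, -0.001], [-0.002, -0.001, -1.0]]
force: [-1.4, -1.7, 6.5]
opening: 0.202
grip_force: 60.7
tcp [0.4935 0.0111 0.1014] 30.1
orange [ 451  129  152   73 3682] rect [529.5 123.1] [79.4 14.4] 73.8 cloud [0.533 0.127 0.085]
red [ 310  201   17   74 1152] rect [479.8  21.2] [ 6.6 33. ] 51.0 cloud [0.4788 0.0221 0.1319]
[-0.2820895   0.4340766  -0.04637702] q 0.7901798184290659
```

View pics/w10.png

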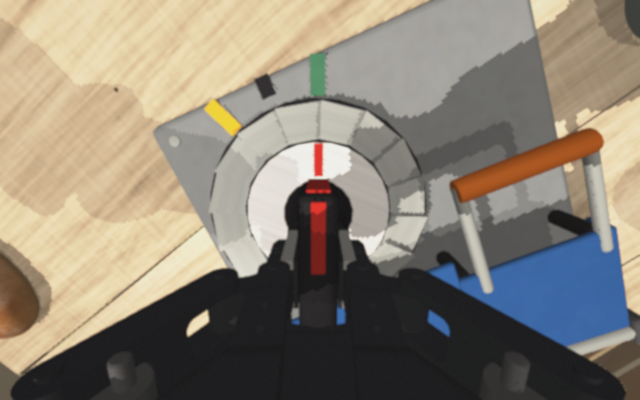

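The stripe at (318,160) points straight at the green mark at (317,75), and the cover is shut. I'll let go and lift off.

```bash
python3 -m pendant '{"plan":[[[0,0,0],0],[[0,0,0],0],[[0,0,0],0],[[0,0,0],0]]}' 0.6
python3 -m pendant '{"plan":[[[0,0,-0.5],0],[[0,0,-0.9],0],[[0,0,-0.9],0],[[0,0,-0.9],0],[[0,0,-0.9],0],[[0,0,-0.9],0],[[0,0,0],0],[[0,0,0],0]]}'
python3 w.py w11.png; python3 k.py w11.png 200 40 450 260
python3 - <<'E'
from h import *
from bench import robot
for n in('top','side'):
    p,d=robot.grab_frame(n);q=np.load(n+'0.npz')['p'];df=(cv2.absdiff(p,q).max(2)>60).astype(np.uint8)
    for nm,b in(('top',dict(ramekin=(213,208,240,238),redjar=(225,158,252,186),spice=(350,145,370,166),cheese=(404,208,444,242))),('side',dict(ramekin=(330,285,380,330),redjar=(245,250,290,310)))):
        if nm==n:print(n,{k:int(df[y0:y1,x0:x1].sum()) for k,(x0,y0,x1,y1) in b.items()})
E
```

```text
time: 30.65
position: [0.4932, 0.0118, 0.1003]
orientation: [[-0.782, 0.623, -0.0], [0.623, 0.782, 0.0], [0.0, -0.0, -1.0]]
force: [-0.6, -0.2, -0.3]
opening: 0.598
grip_force: 0.0
time: 31.65
position: [0.493, 0.0118, 0.2503]
orientation: [[-0.782, 0.623, -0.0], [0.623, 0.782, 0.0], [0.0, 0.0, -1.0]]
force: [-0.3, 0.3, -0.8]
opening: 0.603
grip_force: 0.0
tcp [0.493  0.0118 0.2503] 31.65
orange [391 126  76  38 938] rect [532.3 124.8] [78.4 13.2] 74.1 cloud [0.5339 0.1264 0.0852]
red [ 579  157   61   55 2456] rect [655.6 225.7] [53.7 55.4] 67.5 cloud [0.6916 0.2594 0.086 ]
bar 1396 [0.4898 0.0125] [491.2  11.7] [17.9 69.5] angle 141.1 stripe 141.2 q 0.796 0.795
yellow 189 [3.992e-01 3.000e-04 3.400e-02] dir 186.9 r 0.0952
green 186 [0.4195 0.0691 0.034 ] dir 142.3 r 0.0939
top {'ramekin': 0, 'redjar': 0, 'spice': 0, 'cheese': 0}
side {'ramekin': 136, 'redjar': 0}
```

```bash
python3 -c "
from bench import robot;print(robot.finish_job())"
```

```text
the job is handed in; nothing more can be done
None
```

The job is handed in at about 32 s of the 69 s allowed: the cover is shut, the knob's red end is at green (measured 0.795 rad against 0.785), the arm is clear and the goods look unmoved from above, though the side view showed some pixel change at the ramekin that I took for shadow and didn't check.

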